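# Fit the pressure cap on a motorcycle radiator

### The arm

A 7-joint arm with a two-finger parallel gripper is mounted at the origin on the work surface. World frame = base frame: x ahead of the robot, y to its left, z up, the work surface at z = 0. Lengths are in mm, angles in rad, forces in N, time in s.
With the tool pointing down it reaches from about 425 to 875 mm from the base axis. Payload 9.9 kg.
Tool frame: the origin (TCP) lies between the finger pads; the fingertips stand 11 mm ahead of it and the grasp point (between the pads) lies 8 mm behind it; z points along the fingers, y is the line along which they close (so a half turn about z gives the same grasp; the last joint's range is limited). The gripper opens to 85 mm and grips with 20 to 120 N. Pads are 22 mm wide; open, the fingers measure 114 mm over their backs; the gripper's body (76 mm by 85 mm) begins 54 mm behind the grasp point. The pads swing forward as they close: fully open they stand 13 mm farther back than shut.
Start: joints at [-1.407, 0.576, 0.025, 1.437, -0.015, 1.129, -0.057], TCP at [165.551, 654.387, 242.289] pointing down, gripper open.
Joint ranges: [-2.76, 2.76], [-0.34, 2.15], [-1.52, 1.57], [0.19, 2.46], [-1.09, 4.23], [0.17, 1.99], [-2.82, 2.82]. Speed limits (rad/s): [2.22, 2.22, 3.01, 3.01, 3.14, 3.14, 3.14].

### API

Orientations are given as a unit quaternion [w, x, y, z].
In Python, from station import r gives the robot as it stands.
- The arm moves only by the tool apply_moves, never from a script. Its argument "commands" is a list that holds one entry, the list of rows, each a list of 7 numbers: the shift along the tool's x, y, z in m, then the turn, a rotation vector about the tool's x, y, z in rad, then the closure in counts, from 0 (fully open) to 255 (shut). A call has 1 to 20 rows; each row is the pose to reach, as a shift and turn from the pose commanded when the call began, along the tool's axes at that moment; what a row does not reach only later rows make up. A row lasts 1/12 s, in which the tool goes at most 41.7 mm and 7.16 degrees, less where a joint would pass 70% of its speed; a pose out of reach is approached as far as the arm can. A call with a gripper value outside its range is refused whole. The fingers move at their own pace and stop on an object; the grip force is fixed at half the most. Time passes only in rows, so rows that repeat a pose let the fingers close. It gives the time, the measured TCP pose, the force, the opening and the grip force at its end, in the units of the state.
- r.observe(): the state, without advancing time (a new reading comes with each control period).
- r.get_image(name): name is "scene" or "side" or "wrist"; returns (picture, depth): 480x640x3 uint8, red, green, blue; 480x640 float32, mm along the optical axis (not along the pixel's ray), 0 where there is no reading.
- r.camera_info(name): a dict with "fx", "fy", "cx", "cy" (pixels), "extrinsics" (4x4, takes a point from camera to world coordinates). Camera axes: x right, y up, looking along -z (the intrinsics and any distortion apply to the point x, -y, -z); pixel columns grow to the right and rows downward; lengths in mm; the calibration is good to about 2 mm. A picture is of the moment at which its call begins: read the wrist's pose just before it. camera_info takes no time and is no camera call; for the wrist camera it gives the pose at the moment of the call.
- r.sign_off(): hands the job in; it is judged then, once.
The state is a dict: "clock": time; "qpos": joint angles; "joint_vel": joint speeds; "tau": joint torques, N m; "position": TCP position; "ee_rot": TCP orientation; "wrist_force": force on the tool from outside, world axes, zero at the start; "ft_torque": the same for the moment, N m; "gripper_width": finger opening in mm; "finger_force": force on a finger pad.
Only numpy, scipy, OpenCV 4.12 (cv2) and the standard library are available. Lean on these libraries where they do the work, as an engineer would, in place of code of your own. Each camera call takes 0.05 s, during which the arm holds its last target. There are 200 camera calls.

### The job

The radiator on the bench is ready for its pressure cap. Take the round black transit cover off the filler neck and put it in the empty blue bin, then fit the steel pressure cap: set it on the neck with its two ears over the slots, push it down against its spring and turn it clockwise until it locks. Leave the other things on the bench where they are.

Things in the scene. Friction and masses are not known exactly. Their poses are not given: they have to be found in the camera images.
- radiator: Small aluminium motorcycle radiator, fixed upright in a plywood cradle: 190 mm long (its own y), 40 mm thick (its x), flat top of the upper tank 174 mm above the bench. Origin on the bench under its middle, z up. The filler neck stands on the upper tank, 40 mm from the middle towards +y. A 7 mm overflow nipple points from the neck to -y, its top 31 mm below the flange's top.
- neck (a point): Centre of the top face of the filler neck's flange, 219 mm above the bench, 45 mm above the upper tank; axes as the radiator's. The neck is a tube, 34 mm outside, 28 mm bore, with a seat 18.5 mm down. The flange is 46 mm across; two opposite slots, 60 deg wide, are cut in its rim on the -x and +x sides (the radiator's flat front and back), for the cap's lugs.
- slot (a point): Middle of the front (-x) slot in the flange, at the height of its top, 20 mm from the neck's axis. From the slots the pushed-down lugs turn only clockwise seen from above, under a 5 mm thick part of the flange, then a 3 mm thick part where they spring up and lock; a stop ends the turn at about 83 deg, with the cap's ears nearly along the radiator's length (its y).
- cover: Round black plastic transit cover sitting loose on the neck at the start: 56 mm diameter, 13 mm high, a short plug under it reaches 10 mm into the bore without gripping. Origin at the centre of its lower rim (on the neck 9 mm below the flange's top), z up to its flat top; 40 g.
- cover_mid (a point): The middle of the transit cover, 6 mm above its origin.
- cap: Steel pressure cap standing on its valve on the bench: 31 mm high, round, 54 mm diameter, two opposite ears on its own +x and -x sides (70 mm across, 24 mm wide), and under each ear an inward lug 15 mm wide, 14 to 17.5 mm above the origin. Origin: centre of the underside of the rubber valve (23 mm diameter, spring at rest); z up; alike after a half turn; about 110 g.
- cap_grip (a point): On the cap's axis 22 mm above its origin: mid-height of its round wall (14 to 29 mm up), to be gripped across the cap's y, between the ears. The valve meets the seat with the cap's origin 18.5 mm below the flange's top; from there the spring resists with 6 N plus 1.5 N per mm. The lugs can turn from 23 mm below; bottom at 25.5 mm (17 N). Locked it rises to 20.5 mm below.
- bin: Empty blue plastic stacking bin, open at the top, fixed on the bench: 170 mm long (its x), 112 mm wide (its y), 80 mm high, with a low 36 mm front towards -x; walls 3 mm. Origin under its middle, z up. It stands beside the full bin; which is left and which right varies.
- full_bin: The same bin full of small cartons; nothing goes in it. Fixed.
- screw_cap: Loose round black screw cap of a coolant bottle, 42 mm diameter, 20 mm high, no ears, not needed; origin under its middle.
- spray: Loose spray can, 53 mm diameter, 170 mm high, not needed; origin under its middle.
- carton: Loose carton, 75 x 75 x 45 mm, not needed; origin under its middle.

How it is judged:
By the outcome, as a careful person would: the job done as asked, in the order asked, and still so for the second after the job is handed in, with the robot touching nothing.
It also fails if it takes over 59 s, if anything falls off the work surface, if the arm or the gripper's body presses on something with over 40 N, if the wrist force passes 120 N, or if a joint passes its speed limit or range.

## Working session

There is one attempt and no reset: what is moved stays moved. The work goes in short steps, Python scripts to look and compute and a tool call to move; the robot and the scene stay as the last step left them, time stands still between calls to the robot, and variables do not carry over. Pictures are saved under pics/ and viewed, at most 10 in all, crops included, and the job is handed in when it is done.

Besides the shell and the picture viewer there is one more tool, called after "Emit:" as a command line: name --argument value ..., lists and objects as JSON in quotes. apply_moves: Moves the arm, as the interface text tells. Its arguments: {"type":"object","properties":{"commands":{"type":"array","items":{"type":"array","items":{"type":"array","items":{"type":"number"}}}}},"required":["commands"]}

```bash
mkdir -p pics; ls
python3 - <<'E'
from station import r
import cv2,numpy as np
o=r.observe();print(o)
ims=[]
for n in("scene","side"):
    p,d=r.get_image(n);np.savez(f"{n}0.npz",p=p,d=d);i=r.camera_info(n);print(n,i)
    cv2.imwrite(f"pics/{n}0.png",p[:,:,::-1])
E
```

```text
pics
{'clock': 0.0, 'qpos': array([-1.40677791,  0.5765192 ,  0.02481842,  1.43789388, -0.01495389,
        1.12900227, -0.05649564]), 'joint_vel': array([ 0.00197104, -0.00109837, -0.0007799 , -0.00088383, -0.00174317,
        0.00079858,  0.00046014]), 'tau': array([ 2.35428015e-04, -7.65741348e+01,  2.25031637e+00, -2.85972548e+01,
        1.53057935e-02,  1.26769990e-02,  5.41873852e-07]), 'position': array([165.45834418, 653.9654102 , 241.45574047]), 'ee_rot': array([-4.50509673e-05,  1.23552681e-01,  9.92337676e-01, -8.18066669e-04]), 'wrist_force': array([-0.29626393, -0.5269871 ,  0.0651059 ]), 'ft_torque': array([0.01632827, 0.03469498, 0.01225302]), 'finger_force': 0.0, 'gripper_width': 85.58465245580719}
scene {'fx': 507.4358473076207, 'fy': 507.4358473076207, 'cx': 313.88673713143794, 'cy': 241.00507990685864, 'extrinsics': array([[ 8.00239685e-01, -3.32044954e-01,  4.99362188e-01,
         1.14932077e+03],
       [ 5.99469250e-01,  4.65029207e-01, -6.51447968e-01,
        -7.64730683e+02],
       [-1.59079914e-02,  8.20666793e-01,  5.71185566e-01,
         7.89561377e+02],
       [ 0.00000000e+00,  0.00000000e+00,  0.00000000e+00,
         1.00000000e+00]])}
side {'fx': 439.1346936088364, 'fy': 439.1346936088364, 'cx': 319.9439325471518, 'cy': 239.46668549131132, 'extrinsics': array([[-9.91445785e-01,  8.71790053e-02, -9.71343242e-02,
         4.96120513e+02],
       [-1.29837437e-01, -7.34733298e-01,  6.65814705e-01,
         6.85559093e+02],
       [-1.33227587e-02,  6.72730854e-01,  7.39767330e-01,
         9.31216500e+02],
       [ 0.00000000e+00,  0.00000000e+00,  0.00000000e+00,
         1.00000000e+00]])}
```

View pics/scene0.png

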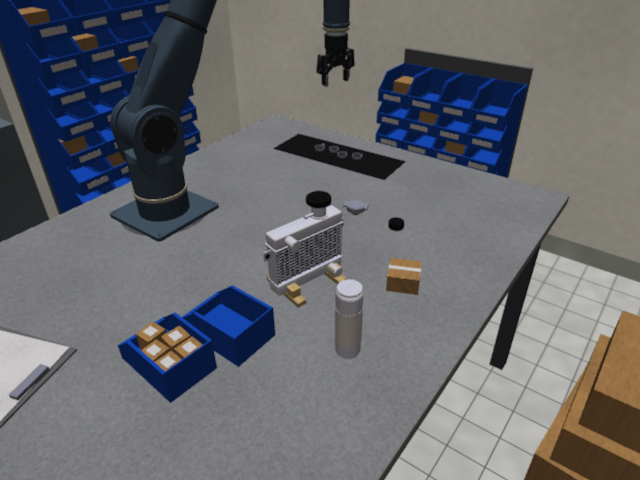

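View pics/side0.png

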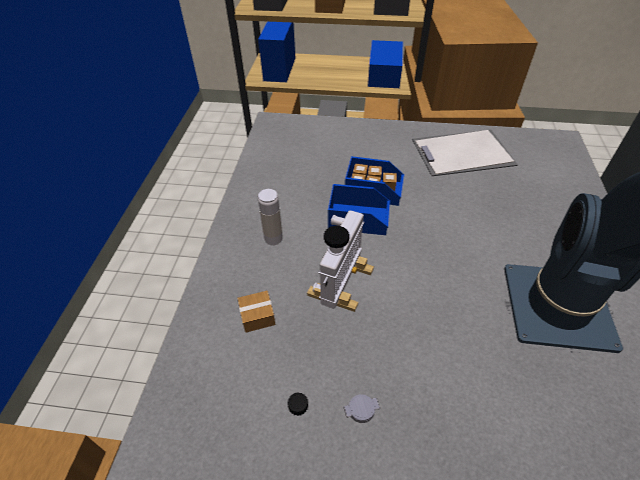

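The scene view shows the cover at (318,199), the cap at (355,208) and the empty bin at (230,322). In the side view the cover is at (337,237), the cap at (362,407) and the empty bin at (358,210), with the full bin behind it.

```bash
cat > h.py <<'E'
import numpy as np,cv2
from station import r
def load(n,k=0):
    z=np.load(f"{n}{k}.npz");return z['p'],z['d']
def cloud(n,d,i=None):
    i=i or r.camera_info(n);v,u=np.mgrid[:480,:640]
    c=np.stack([(u-i['cx'])/i['fx']*d,-(v-i['cy'])/i['fy']*d,-d],-1)
    E=i['extrinsics'];return c@E[:3,:3].T+E[:3,3]
def ray(n,uv,z,i=None):
    i=i or r.camera_info(n);E=i['extrinsics'];uv=np.atleast_2d(uv)
    c=np.stack([(uv[:,0]-i['cx'])/i['fx'],-(uv[:,1]-i['cy'])/i['fy'],-np.ones(len(uv))],-1)@E[:3,:3].T
    return E[:3,3]+c*((z-E[2,3])/c[:,2])[:,None]
E
python3 - <<'E'
from h import *
roi={'scene':dict(cover=(300,185,336,216),cap=(338,196,374,220),rad=(260,200,350,290),bin=(183,285,280,365)),
'side':dict(cover=(320,222,352,252),cap=(340,388,386,428),rad=(310,205,375,312),bin=(322,180,395,238))}
np.set_printoptions(precision=1,suppress=True)
for n in roi:
    p,d=load(n);C=cloud(n,d);hsv=cv2.cvtColor(p,cv2.COLOR_RGB2HSV)
    def pts(k,m):
        a,b,c,e=roi[n][k];M=np.zeros(d.shape,bool);M[b:e,a:c]=1;M&=m&(d>0);return C[M],M
    q,M=pts('cover',(p.max(2)<60)&(C[...,2]>205));print(n,'cover',len(q),np.median(q,0),np.percentile(q[:,2],95))
    t=q[abs(q[:,2]-np.percentile(q[:,2],80))<4];print('  top',len(t),cv2.minEnclosingCircle(t[:,:2].astype(np.float32)), t[:,2].mean())
    q,M=pts('cap',(C[...,2]>8)&(C[...,2]<60));print(' cap',len(q),q.mean(0),q[:,2].max(),cv2.minAreaRect(q[:,:2].astype(np.float32)),cv2.minEnclosingCircle(q[:,:2].astype(np.float32)))
    print('   zbench',np.median(C[440:470,200:260,2]))
    q,M=pts('rad',(abs(C[...,2]-174)<5));print(' rad',len(q),cv2.minAreaRect(q[:,:2].astype(np.float32)),np.median(q[:,2]))
    m=(hsv[...,0]>105)&(hsv[...,0]<130)&(hsv[...,1]>150)
    q,M=pts('bin',m&(abs(C[...,2]-80)<6));print(' bin rim',len(q),cv2.minAreaRect(q[:,:2].astype(np.float32)))
    q,M=pts('bin',m&(C[...,2]<12));print(' bin floor',len(q),cv2.minAreaRect(q[:,:2].astype(np.float32)))
p,d=load('side')
a=cv2.resize(p[190:310,290:390],None,fx=4,fy=4,interpolation=cv2.INTER_CUBIC)
b=cv2.resize(p[377:437,332:392],None,fx=6,fy=6,interpolation=cv2.INTER_CUBIC)
c=np.zeros((480,770,3),np.uint8);c[:,:400]=a;c[:360,405:765]=b
cv2.imwrite('pics/crop.png',c[...,::-1])
E
```

```text
scene cover 346 [562.2  19.7 220.9] 223.4029401248735
  top 261 ((555.1329345703125, 26.421606063842773), 29.735401153564453) 221.46020483485108
 cap 251 [473.8 316.4  25.3] 32.141762363165185 ((469.96343994140625, 320.68853759765625), (68.12715911865234, 57.234275817871094), 55.72050476074219) ((470.2774658203125, 321.1492919921875), 36.53685760498047)
   zbench -1.8305470500827141
 rad 714 ((648.3255615234375, -35.29987335205078), (191.2257537841797, 257.822998046875), 77.2420883178711) 171.95597162629474
 bin rim 707 ((540.5325317382812, -296.9375), (207.15203857421875, 122.53888702392578), 88.31307220458984)
 bin floor 1181 ((514.6200561523438, -212.18460083007812), (154.67259216308594, 245.14866638183594), 57.58856201171875)
side cover 451 [555.3  35.4 222.9] 225.63053628533345
  top 372 ((556.0992431640625, 29.185014724731445), 28.637571334838867) 223.32579343146344
 cap 699 [470.1 328.2  29.2] 35.00365139880819 ((470.2227478027344, 325.86724853515625), (69.22348022460938, 53.55154037475586), 53.41348648071289) ((469.6014709472656, 326.3284606933594), 36.30679702758789)
   zbench -0.236719725882665
 rad 693 ((559.4462280273438, -13.37335205078125), (191.39700317382812, 69.29671478271484), 74.32157135009766) 173.67624025737632
 bin rim 324 ((523.1204223632812, -263.404296875), (147.55020141601562, 153.81729125976562), 89.29190826416016)
 bin floor 560 ((470.17718505859375, -288.5688781738281), (204.970458984375, 193.1763458251953), 40.51247787475586)
```

View pics/crop.png

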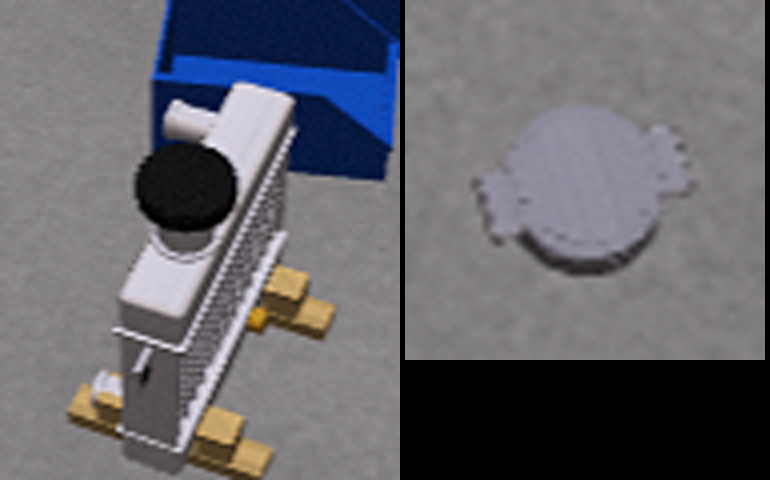

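The crop shows the cover on the neck, with the radiator's long axis running to the lower left, and the cap's ears at about (495,205) and (670,160). The numbers match the given sizes: cover top z ≈ 223, radius 28.6, and ear span 70. Next I refine the yaws and work out the first move.

```bash
cat >> h.py <<'E'
from scipy.spatial.transform import Rotation as Ro
np.set_printoptions(precision=2,suppress=True)
def plan(x,y,z,psi):
    """tool-frame shift (m) and turn about tool z (rad) to world xyz, tool y azimuth psi deg, pointing down"""
    o=r.observe();R=Ro.from_quat(o['ee_rot'],scalar_first=True)
    a=np.deg2rad(psi);ty=np.array([np.cos(a),np.sin(a),0]);tz=np.array([0,0,-1.])
    T=Ro.from_matrix(np.stack([np.cross(ty,tz),ty,tz],1))
    cur=np.rad2deg(np.arctan2(*R.as_matrix()[[1,0],1]))
    print('pos',o['position'],'psi',cur,'shift m',np.round(R.inv().apply(np.array([x,y,z])-o['position'])/1000,4),'turn',(R.inv()*T).as_rotvec().round(3))
E
python3 - <<'E'
from h import *
i=r.camera_info('wrist');o=r.observe();R=Ro.from_quat(o['ee_rot'],scalar_first=True).as_matrix();E=i['extrinsics']
print('wrist cam in tool',R.T@(E[:3,3]-o['position']),'\n',R.T@E[:3,:3],i['fx'],i['cx'],i['cy'])
plan(556,28,400,76)
for n in('scene','side'):
    p,d=load(n);C=cloud(n,d);dz=-1.8 if n=='scene' else 0.3
    m=(abs(C[...,2]-dz-174)<3)&(p.min(2)>110)&(abs(C[...,0]-550)<130)&(abs(C[...,1])<130)
    k,l,s,_=cv2.connectedComponentsWithStats(m.astype(np.uint8));q=C[l==1+s[1:,4].argmax()]
    print(n,len(q),cv2.minAreaRect(q[:,:2].astype(np.float32)))
    hsv=cv2.cvtColor(p,cv2.COLOR_RGB2HSV);b=(hsv[...,0]>105)&(hsv[...,0]<130)&(hsv[...,1]>150)
    for lo,hi in((70,86),(-4,12)):
        w=b&(C[...,2]>lo)&(C[...,2]<hi)&(C[...,0]>380)&(C[...,0]<680)&(C[...,1]>-460)&(C[...,1]<-100);Q=C[w]
        print('  blue',lo,len(Q),'y hist',np.histogram(Q[:,1],np.arange(-460,-99,20))[0],'x pct',np.percentile(Q[:,0],[1,50,99]))
E
```

```text
wrist cam in tool [  79.22   -0.57 -131.67] 
 [[ 0.    0.95  0.3 ]
 [ 1.   -0.   -0.  ]
 [ 0.    0.3  -0.95]] 388.8340994486177 317.93887702033294 238.72107287734224
pos [165.46 654.   241.53] psi 75.80282641466283 shift m [-0.53 -0.51 -0.16] turn [-0.  0. -0.]
scene 646 ((547.615966796875, -13.285636901855469), (188.462158203125, 45.48323440551758), 74.80122375488281)
  blue 70 1306 y hist [143 179  41  37  36  56 194 262  42  34  32  30 124  96   0   0   0   0] x pct [443.53 546.94 602.31]
  blue -4 1489 y hist [ 56  74  39  49  32  32  26  81  29  26 190 343 330 168   0   0  14   0] x pct [398.04 503.91 601.98]
side 315 ((534.812255859375, -53.82236862182617), (96.98676300048828, 41.17918395996094), 74.35762786865234)
  blue 70 592 y hist [ 27 104   3   3   3   3 163 102  44   1   3   3  15 118   0   0   0   0] x pct [439.42 520.45 599.37]
  blue -4 625 y hist [  2  24  14  16   4   0  24 135 251  65  25   1   0  64   0   0   0   0] x pct [398.16 477.7  596.73]
```

```bash
python3 -c "
from h import *
plan(470,323,200,76)"
```

```text
pos [165.46 654.   241.53] psi 75.80282641466283 shift m [-0.38 -0.25  0.04] turn [-0.  0. -0.]
```

Emit:
apply_moves --commands '[[[-0.376,-0.247,0.04,0,0,0,0],[-0.376,-0.247,0.04,0,0,0,0],[-0.376,-0.247,0.04,0,0,0,0],[-0.376,-0.247,0.04,0,0,0,0],[-0.376,-0.247,0.04,0,0,0,0],[-0.376,-0.247,0.04,0,0,0,0],[-0.376,-0.247,0.04,0,0,0,0],[-0.376,-0.247,0.04,0,0,0,0],[-0.376,-0.247,0.04,0,0,0,0],[-0.376,-0.247,0.04,0,0,0,0],[-0.376,-0.247,0.04,0,0,0,0],[-0.376,-0.247,0.04,0,0,0,0],[-0.376,-0.247,0.04,0,0,0,0],[-0.376,-0.247,0.04,0,0,0,0],[-0.376,-0.247,0.04,0,0,0,0]]]'

```text
clock: 1.35
position: [468.4, 324.1, 202.2]
ee_rot: [-0.0, 0.123, 0.992, 0.0]
wrist_force: [-0.4, 0.3, 0.3]
gripper_width: 85.2
finger_force: 0.0
```

```bash
sed -i 's/precision=2/precision=3/' h.py
python3 - <<'E'
from h import *
i=r.camera_info('wrist');p,d=r.get_image('wrist');np.savez('wrist0.npz',p=p,d=d);C=cloud('wrist',d,i)
o=r.observe();print(o['clock'],o['qpos'])
print('bench z',np.median(C[...,2]))
m=(C[...,2]>9)&(C[...,2]<60)&(d>0)&(np.hypot(C[...,0]-470,C[...,1]-323)<60)
q=C[m];print(len(q),q.mean(0),np.percentile(q[:,2],[50,98]))
t=C[m&(C[...,2]>np.percentile(q[:,2],98)-4)]
c,ra=cv2.minEnclosingCircle(q[:,:2].astype(np.float32));print('circ',c,ra)
rel=q[:,:2]-c;e=rel[np.hypot(*rel.T)>30];a=np.arctan2(e[:,1],e[:,0]);print('ear deg',np.rad2deg(np.angle(np.exp(2j*a).mean())/2),len(e))
# cap edges via contours on z=27 rays
plan(*c,160,112);plan(556,28,340,76)
cv2.imwrite('pics/w0.png',p[...,::-1])
E
```

```text
1.4 [-0.724  0.459  0.055  1.778 -0.032  0.906  0.67 ]
bench z 0.25830323357311613
4148 [465.617 324.381  29.995] [30.265 32.384]
circ (467.6240234375, 323.97265625) 36.79496383666992
ear deg 21.845095842544115 452
pos [468.351 324.17  202.266] psi 75.94827505183551 shift m [ 0.001 -0.     0.042] turn [ 0.001 -0.001 -0.629]
pos [468.351 324.17  202.266] psi 75.94827505183551 shift m [-0.157 -0.266 -0.138] turn [ 0.    -0.001 -0.001]
```

View pics/w0.png

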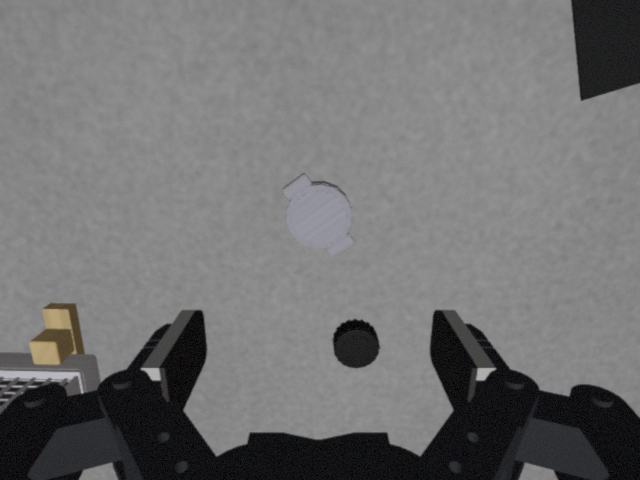

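The cap is at pixel (319,215), with ears at (298,187) and (341,243). In world terms that is (467.6, 324) with ears at 21.8°. The screw cap at (356,343) is clear of the grasp. Now to the cover.

Emit:
apply_moves --commands '[[[0,0,-0.1,0,0,0,0],[-0.157,-0.266,-0.138,0,0,0,0],[-0.157,-0.266,-0.138,0,0,0,0],[-0.157,-0.266,-0.138,0,0,0,0],[-0.157,-0.266,-0.138,0,0,0,0],[-0.157,-0.266,-0.138,0,0,0,0],[-0.157,-0.266,-0.138,0,0,0,0],[-0.157,-0.266,-0.138,0,0,0,0],[-0.157,-0.266,-0.138,0,0,0,0],[-0.157,-0.266,-0.138,0,0,0,0],[-0.157,-0.266,-0.138,0,0,0,0],[-0.157,-0.266,-0.138,0,0,0,0]]]'

```text
clock: 2.4
position: [556.1, 28.2, 340.0]
ee_rot: [-0.0, 0.123, 0.992, 0.0]
wrist_force: [0.1, 0.9, -1.9]
gripper_width: 85.6
finger_force: 0.0
```

Run:
```python
from h import *
i=r.camera_info('wrist');p,d=r.get_image('wrist');np.savez('wrist1.npz',p=p,d=d);C=cloud('wrist',d,i)
m=(C[...,2]>216)&(C[...,2]<232)&(d>0)&(np.hypot(C[...,0]-556,C[...,1]-28)<60)
q=C[m];c,ra=cv2.minEnclosingCircle(q[:,:2].astype(np.float32));print(len(q),c,ra,np.median(q[:,2]),q.mean(0))
m=(abs(C[...,2]-174)<4)&(p.min(2)>90)&(abs(C[...,0]-550)<130)&(abs(C[...,1])<130)
k,l,s,_=cv2.connectedComponentsWithStats(m.astype(np.uint8));q=C[l==1+s[1:,4].argmax()]
print(len(q),cv2.minAreaRect(q[:,:2].astype(np.float32)),np.median(q[:,2]))
plan(*c,260,75);plan(*c,206,75)
```

```text
5389 (554.1016845703125, 27.005090713500977) 28.899578094482422 223.2987900967784 [552.404  27.537 223.233]
6202 ((534.2958374023438, -43.016563415527344), (121.97792053222656, 39.68156051635742), 74.46687316894531) 173.79748287414452
pos [555.969  28.626 339.861] psi 75.98076109912577 shift m [ 0.001 -0.002  0.08 ] turn [ 0.001 -0.001  0.017]
pos [555.969  28.626 339.861] psi 75.98076109912577 shift m [ 0.001 -0.002  0.134] turn [ 0.001 -0.001  0.017]
```

The wrist view puts the cover top at (554,27), z 223, radius 28.9, and the radiator's y axis at 74.5°. Descending and gripping.

Emit:
apply_moves --commands '[[[0.001,-0.001,0.035,0,0,0.02,0],[0.001,-0.001,0.07,0,0,0.02,0],[0.001,-0.001,0.1,0,0,0.02,0],[0.001,-0.001,0.12,0,0,0.02,0],[0.001,-0.001,0.134,0,0,0.02,0],[0.001,-0.001,0.134,0,0,0.02,0],[0.001,-0.001,0.134,0,0,0.02,255],[0.001,-0.001,0.134,0,0,0.02,255],[0.001,-0.001,0.134,0,0,0.02,255],[0.001,-0.001,0.134,0,0,0.02,255],[0.001,-0.001,0.134,0,0,0.02,255],[0.001,-0.001,0.134,0,0,0.02,255],[0.001,-0.001,0.134,0,0,0.02,255],[0.001,-0.001,0.134,0,0,0.02,255],[0.001,-0.001,0.134,0,0,0.02,255],[0.001,-0.001,0.134,0,0,0.02,255]]]'

```text
clock: 3.78
position: [556.0, 26.4, 207.9]
ee_rot: [0.001, 0.133, 0.991, 0.001]
wrist_force: [-1.4, 2.3, 6.8]
gripper_width: 54.3
finger_force: 63.0
```

Emit:
apply_moves --commands '[[[0,0,-0.01,0,0,0,255],[0,0,-0.02,0,0,0,255],[0,0,-0.04,0,0,0,255],[0,0,-0.07,0,0,0,255],[0,0,-0.1,0,0,0,255],[0,0,-0.13,0,0,0,255],[0,0,-0.13,0,0,0,255]]]'

```text
clock: 4.37
position: [557.4, 25.2, 343.5]
ee_rot: [0.005, 0.134, 0.991, 0.001]
wrist_force: [-0.1, -0.2, -0.5]
gripper_width: 54.9
finger_force: 63.5
```

Run:
```python
from h import *
i=r.camera_info('wrist');p,d=r.get_image('wrist');np.savez('wrist2.npz',p=p,d=d,E=i['extrinsics'])
cv2.imwrite('pics/w2.png',p[...,::-1])
plan(515,-260,300,75)
plan(515,-260,300,0)
```

```text
pos [556.633  25.278 340.666] psi 74.62757663059975 shift m [-0.035 -0.286  0.04 ] turn [ 0.003  0.007 -0.007]
pos [556.633  25.278 340.666] psi 74.62757663059975 shift m [-0.035 -0.286  0.04 ] turn [0.007 0.004 1.302]
```

View pics/w2.png

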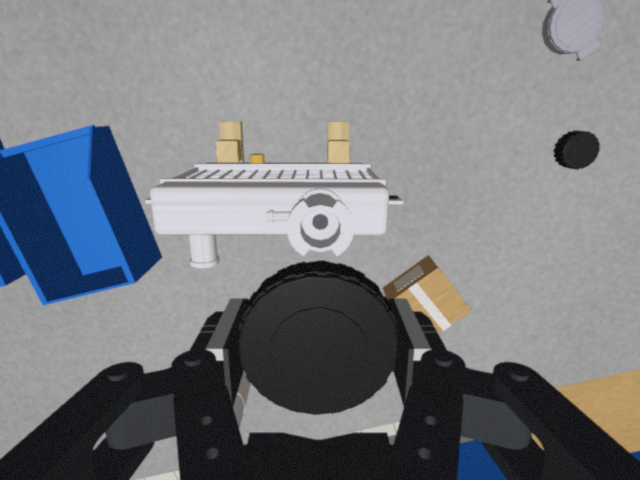

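The cover is held, pixel centre (320,340). The bare neck is at (320,222), with its slots above and below it in the picture, and the empty bin is at the left around (75,215). Next I measure the neck and bin from this picture.

Run:
```python
from h import *
z=np.load('wrist2.npz');p,d=z['p'],z['d'];i=dict(r.camera_info('wrist'),extrinsics=z['E']);C=cloud('wrist',d,i)
m=(abs(C[...,2]-219)<5)&(d>0)&(np.hypot(C[...,0]-556,C[...,1]-27)<40)
v,u=np.nonzero(m);q=C[m];c,ra=cv2.minEnclosingCircle(q[:,:2].astype(np.float32));print(len(q),u.min(),u.max(),v.min(),v.max(),'neck',c,ra,np.median(q[:,2]))
for th in range(0,360,15):
    pass
rel=q[:,:2]-c;a=np.rad2deg(np.arctan2(rel[:,1],rel[:,0]))%360;o=np.hypot(*rel.T)>20
print('rim hist/10deg',np.histogram(a[o],np.arange(0,361,10))[0])
hsv=cv2.cvtColor(p,cv2.COLOR_RGB2HSV);b=(hsv[...,0]>105)&(hsv[...,0]<130)&(hsv[...,1]>150)&(d>0)
b[:,200:]=0
f=b&(C[...,2]<12);k,l,s,ce=cv2.connectedComponentsWithStats(f.astype(np.uint8));j=1+s[1:,4].argmax();print('floor',s[j],cv2.minAreaRect(C[l==j][:,:2].astype(np.float32)))
# rim corners by rays: rear right wall top edge pixels (92,126),(0,150)?; 
print('corners z80',ray('wrist',[[95,126],[5,154]],80,i)[:,:2],'front z36',ray('wrist',[[132,283],[45,304]],36,i)[:,:2])
```

```text
1841 286 353 199 255 neck (554.0952758789062, 27.12032699584961) 23.164701461791992 218.89488163738307
rim hist/10deg [ 0 14 21 23 23 20 22 25 23 26 27 26 30 17  0  0  0  0  0 24 31 28 28 24
 22 23 20 24 20 22 21 13  0  0  0  0]
floor [  19  134  102  144 6906] ((515.0380859375, -263.32904052734375), (86.34725952148438, 163.86378479003906), 88.83503723144531)
corners z80 [[ 436.416 -166.211]
 [ 437.354 -263.999]] front z36 [[ 614.009 -227.147]
 [ 611.727 -343.845]]
```

Emit:
apply_moves --commands '[[[-0.036,-0.283,0,0.007,0.004,1.302,255],[-0.036,-0.283,0,0.007,0.004,1.302,255],[-0.036,-0.283,0,0.007,0.004,1.302,255],[-0.036,-0.283,0,0.007,0.004,1.302,255],[-0.036,-0.283,0,0.007,0.004,1.302,255],[-0.036,-0.283,0,0.007,0.004,1.302,255],[-0.036,-0.283,0,0.007,0.004,1.302,255],[-0.036,-0.283,0,0.007,0.004,1.302,255],[-0.036,-0.283,0,0.007,0.004,1.302,255],[-0.036,-0.283,0,0.007,0.004,1.302,255],[-0.036,-0.283,0,0.007,0.004,1.302,255],[-0.036,-0.283,0,0.007,0.004,1.302,255],[-0.036,-0.283,0,0.007,0.004,1.302,255],[-0.036,-0.283,0,0.007,0.004,1.302,255]]]'

```text
clock: 5.58
position: [514.9, -256.7, 336.3]
ee_rot: [-0.002, 0.706, 0.708, -0.003]
wrist_force: [-0.3, 0.8, -1.0]
gripper_width: 54.2
finger_force: 63.5
```

Run:
```python
from h import *
i=r.camera_info('wrist');p,d=r.get_image('wrist');np.savez('wrist3.npz',p=p,d=d,E=i['extrinsics'])
cv2.imwrite('pics/w3.png',p[...,::-1]);print(r.observe()['qpos'])
plan(515,-257,45,0)
```

```text
[ 0.021  0.401  0.546  1.563 -0.211  1.245  0.604]
pos [ 514.945 -256.741  336.305] psi 0.16612755024794465 shift m [-0.     0.002  0.291] turn [-0.008  0.001  0.003]
```

View pics/w3.png

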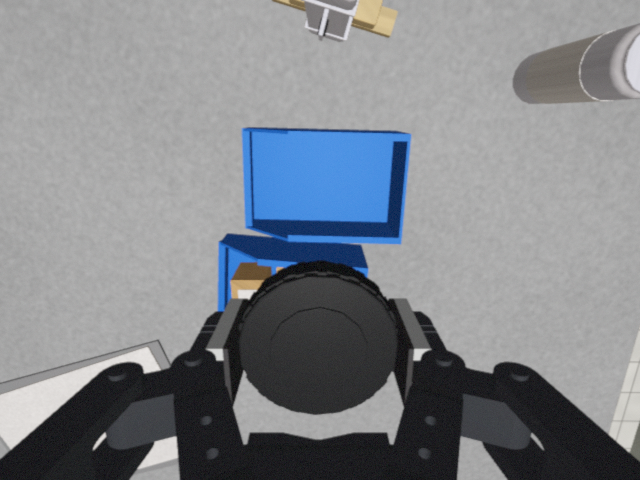

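The cover is still held. The empty bin's high end has corners at (409,133) and (402,243), and its low front is at (245,128) and (247,230). Checking the bin centre by rays.

Run:
```python
from h import *
z=np.load('wrist3.npz');p,d=z['p'],z['d'];i=dict(r.camera_info('wrist'),extrinsics=z['E']);C=cloud('wrist',d,i)
print(ray('wrist',[[410,133],[402,243]],80,i)[:,:2],ray('wrist',[[244,128],[246,230]],36,i)[:,:2])
hsv=cv2.cvtColor(p,cv2.COLOR_RGB2HSV);b=(hsv[...,0]>105)&(hsv[...,0]<130)&(hsv[...,1]>150)&(d>0)
f=b&(C[...,2]<12)&(C[...,1]>-330);k,l,s,ce=cv2.connectedComponentsWithStats(f.astype(np.uint8));j=1+s[1:,4].argmax();print('floor',s[j],cv2.minAreaRect(C[l==j][:,:2].astype(np.float32)))
```

```text
[[ 599.786 -195.917]
 [ 599.963 -307.422]] [[ 431.712 -193.554]
 [ 427.927 -307.435]]
floor [  250   131   144    93 11754] ((514.1917724609375, -251.8256072998047), (104.81487274169922, 164.74099731445312), 88.85086822509766)
```

Emit:
apply_moves --commands '[[[0.005,0,0.04,0,0,0,255],[0.005,0,0.08,0,0,0,255],[0.005,0,0.12,0,0,0,255],[0.005,0,0.16,0,0,0,255],[0.005,0,0.2,0,0,0,255],[0.005,0,0.24,0,0,0,255],[0.005,0,0.27,0,0,0,255],[0.005,0,0.291,0,0,0,255],[0.005,0,0.291,0,0,0,255],[0.005,0,0.291,0,0,0,60],[0.005,0,0.291,0,0,0,0],[0.005,0,0.291,0,0,0,0],[0.005,0,0.291,0,0,0,0],[0.005,0,0.291,0,0,0,0],[0.005,0,0.25,0,0,0,0],[0.005,0,0.21,0,0,0,0],[0.005,0,0.17,0,0,0,0],[0.005,0,0.13,0,0,0,0],[0.005,0,0.09,0,0,0,0],[0.005,0,0.05,0,0,0,0]]]'

```text
clock: 7.3
position: [514.2, -251.8, 289.2]
ee_rot: [-0.002, 0.707, 0.707, -0.003]
wrist_force: [1.2, -0.2, 0.3]
gripper_width: 85.6
finger_force: 0.0
```

Run:
```python
from h import *
i=r.camera_info('wrist');p,d=r.get_image('wrist');C=cloud('wrist',d,i);print(r.observe()['qpos'])
m=(p.max(2)<60)&(d>0)&(C[...,2]<60)&(abs(C[...,0]-514)<90)&(abs(C[...,1]+252)<60);q=C[m];print('black in bin',len(q),np.median(q,0),np.ptp(q[:,:2],axis=0))
plan(467.6,324,360,111.8)
```

```text
[ 0.013  0.423  0.547  1.641 -0.234  1.139  0.619]
black in bin 41 [ 511.082 -226.161   16.374] [40.503 44.494]
pos [ 516.677 -253.826  296.951] psi 0.019774683200848093 shift m [ 0.578 -0.049 -0.066] turn [-0.003  0.007 -1.951]
```

Emit:
apply_moves --commands '[[[0.01,0,-0.04,0,0,-0.1,0],[0.578,-0.049,-0.066,-0.003,0.007,-1.951,0],[0.578,-0.049,-0.066,-0.003,0.007,-1.951,0],[0.578,-0.049,-0.066,-0.003,0.007,-1.951,0],[0.578,-0.049,-0.066,-0.003,0.007,-1.951,0],[0.578,-0.049,-0.066,-0.003,0.007,-1.951,0],[0.578,-0.049,-0.066,-0.003,0.007,-1.951,0],[0.578,-0.049,-0.066,-0.003,0.007,-1.951,0],[0.578,-0.049,-0.066,-0.003,0.007,-1.951,0],[0.578,-0.049,-0.066,-0.003,0.007,-1.951,0],[0.578,-0.049,-0.066,-0.003,0.007,-1.951,0],[0.578,-0.049,-0.066,-0.003,0.007,-1.951,0],[0.578,-0.049,-0.066,-0.003,0.007,-1.951,0],[0.578,-0.049,-0.066,-0.003,0.007,-1.951,0],[0.578,-0.049,-0.066,-0.003,0.007,-1.951,0],[0.578,-0.049,-0.066,-0.003,0.007,-1.951,0],[0.578,-0.049,-0.066,-0.003,0.007,-1.951,0],[0.578,-0.049,-0.066,-0.003,0.007,-1.951,0]]]'

```text
clock: 8.85
position: [465.8, 325.3, 352.3]
ee_rot: [-0.005, -0.188, 0.982, 0.003]
wrist_force: [0.9, -0.7, 0.3]
gripper_width: 85.6
finger_force: 0.0
```

```bash
cat > cap.py <<'E'
from h import *
print(r.observe()['qpos'])
i=r.camera_info('wrist');p,d=r.get_image('wrist');C=cloud('wrist',d,i)
m=(C[...,2]>9)&(C[...,2]<60)&(d>0)&(np.hypot(C[...,0]-468,C[...,1]-324)<60)
q=C[m];c,ra=cv2.minEnclosingCircle(q[:,:2].astype(np.float32));print('circ',c,ra,np.percentile(q[:,2],[50,98]))
rel=q[:,:2]-c;e=rel[np.hypot(*rel.T)>30];a=np.arctan2(e[:,1],e[:,0]);ang=np.rad2deg(np.angle(np.exp(2j*a).mean())/2);print('ear deg',ang,len(e))
plan(*c,100,ang+90);plan(*c,15,ang+90)
E
python3 cap.py
python3 - <<'E'
from h import *
p,d=r.get_image('side');C=cloud('side',d)
m=(d>0)&(C[...,2]>11)&(p.max(2)<75)&(abs(C[...,0]-514)<78)&(abs(C[...,1]+252)<50)&(C[...,2]<30);q=C[m];print(len(q),q.mean(0),np.ptp(q,axis=0))
cv2.imwrite('pics/s2.png',cv2.resize(p[170:250,310:410],None,fx=4,fy=4)[...,::-1])
E
```

```text
[-0.65   0.339 -0.052  1.537  0.008  1.271  1.246]
circ (467.4625549316406, 323.35833740234375) 36.54082107543945 [30.196 32.513]
ear deg 21.646136525016278 209
pos [465.994 324.789 352.398] psi 111.52858810911803 shift m [-0.003 -0.004  0.252] turn [ 0.007 -0.008 -0.002]
pos [465.994 324.789 352.398] psi 111.52858810911803 shift m [-0.004 -0.004  0.337] turn [ 0.007 -0.008 -0.002]
1 [ 533.442 -300.527   26.973] [0. 0. 0.]
```

View pics/s2.png

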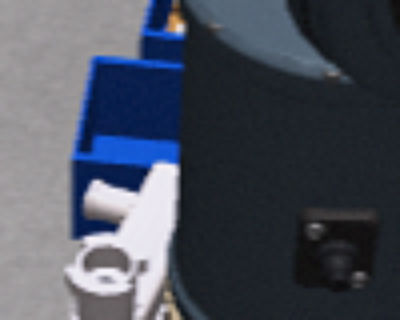

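The arm hides most of the bin in this picture (only its left part, around (130,140), shows), so I will check the cover later. Descending on the cap now.

Emit:
apply_moves --commands '[[[-0.003,-0.004,0.04,0.007,-0.008,0,0],[-0.003,-0.004,0.08,0.007,-0.008,0,0],[-0.003,-0.004,0.12,0.007,-0.008,0,0],[-0.003,-0.004,0.16,0.007,-0.008,0,0],[-0.003,-0.004,0.2,0.007,-0.008,0,0],[-0.003,-0.004,0.24,0.007,-0.008,0,0],[-0.003,-0.004,0.252,0.007,-0.008,0,0],[-0.003,-0.004,0.252,0.007,-0.008,0,0]]]'

```text
clock: 9.62
position: [465.8, 322.0, 96.9]
ee_rot: [-0.003, -0.188, 0.982, -0.001]
wrist_force: [-0.8, -0.8, 1.2]
gripper_width: 85.4
finger_force: 0.0
```

```bash
python3 -c "
from h import *
print(r.observe()['clock']);plan(467.5,323.7,15,111.8)"
```

```text
9.6167
pos [465.841 322.035  96.885] psi 111.61997955250338 shift m [-0.003  0.001  0.082] turn [-0.001 -0.006 -0.003]
```

Emit:
apply_moves --commands '[[[-0.002,0.001,0.035,0,-0.005,0,0],[-0.002,0.001,0.06,0,-0.005,0,0],[-0.002,0.001,0.075,0,-0.005,0,0],[-0.002,0.001,0.082,0,-0.005,0,0],[-0.002,0.001,0.082,0,-0.005,0,0],[-0.002,0.001,0.082,0,-0.005,0,0]]]'

```text
clock: 10.12
position: [469.5, 326.5, 19.4]
ee_rot: [0.003, -0.189, 0.982, 0.001]
wrist_force: [-0.4, -1.1, 0.7]
gripper_width: 85.0
finger_force: 0.0
```

```bash
python3 -c "
from h import *
print(r.observe()['wrist_force']);plan(467.5,323.7,15,111.8)"
```

```text
[-0.393 -1.08   0.661]
pos [469.518 326.498  19.429] psi 111.75998663482873 shift m [ 0.003 -0.002  0.004] turn [ 0.001  0.006 -0.001]
```

Emit:
apply_moves --commands '[[[0.001,-0.001,0.003,0,0.002,0,0],[0.001,-0.001,0.003,0,0.002,0,0],[0.001,-0.001,0.003,0,0.002,0,255],[0.001,-0.001,0.003,0,0.002,0,255],[0.001,-0.001,0.003,0,0.002,0,255],[0.001,-0.001,0.003,0,0.002,0,255],[0.001,-0.001,0.003,0,0.002,0,255],[0.001,-0.001,0.003,0,0.002,0,255],[0.001,-0.001,0.003,0,0.002,0,255],[0.001,-0.001,0.003,0,0.002,0,255],[0.001,-0.001,0.003,0,0.002,0,255],[0.001,-0.001,0.003,0,0.002,0,255]]]'

```text
clock: 11.12
position: [468.2, 325.2, 15.6]
ee_rot: [0.001, -0.189, 0.982, 0.001]
wrist_force: [-0.6, -1.7, 6.0]
gripper_width: 52.5
finger_force: 61.5
```

```bash
python3 -c "
from h import *
plan(467.5,323.7,15,111.8)
for _ in range(5): r.get_image('side'); o=r.observe();print(o['position'],o['ee_rot'])
"
```

```text
pos [468.22  325.218  15.559] psi 111.83173473793805 shift m [ 0.001 -0.001  0.001] turn [0.001 0.003 0.001]
[468.247 325.266  15.58 ] [ 0.001 -0.189  0.982  0.001]
[468.258 325.247  15.557] [ 0.001 -0.189  0.982  0.001]
[468.242 325.225  15.572] [ 0.001 -0.189  0.982  0.001]
[468.264 325.245  15.586] [ 0.001 -0.189  0.982  0.001]
[468.267 325.237  15.58 ] [ 0.001 -0.189  0.982  0.001]
```

Emit:
apply_moves --commands '[[[0,0,-0.02,0,0,0,255],[0,0,-0.05,0,0,0,255],[0,0,-0.09,0,0,0,255],[0,0,-0.13,0,0,0,255],[0,0,-0.17,0,0,0,255],[0,0,-0.21,0,0,0,255],[0,0,-0.25,0,0,0,255],[0,0,-0.29,0,0,0,255],[0,0,-0.3,0,0,0,255],[0,0,-0.3,0,0,0,255]]]'

```text
clock: 12.2
position: [468.5, 325.3, 318.7]
ee_rot: [0.004, -0.189, 0.982, 0.002]
wrist_force: [0.1, -0.2, -1.2]
gripper_width: 52.3
finger_force: 63.7
```

Run:
```python
from h import *
o=r.observe();i=r.camera_info('wrist');p,d=r.get_image('wrist');np.savez('wrist4.npz',p=p,d=d,E=i['extrinsics']);C=cloud('wrist',d,i)
R=Ro.from_quat(o['ee_rot'],scalar_first=True).as_matrix();T=(C-o['position'])@R
m=(d>0)&(abs(T[...,2]+15)<7)&(np.hypot(T[...,0],T[...,1])<45)
q=T[m];print(len(q),np.percentile(q,[1,50,99],axis=0))
cv2.imwrite('pics/w4.png',p[...,::-1])
plan(554.1,27.1,335,74.5)
```

```text
21781 [[-32.293 -36.18  -20.949]
 [  6.925   0.046 -14.301]
 [ 35.858  36.702  -8.937]]
pos [467.64  324.727 316.032] psi 111.84204934978143 shift m [ 0.03  -0.308 -0.02 ] turn [0.003 0.004 0.652]
```

View pics/w4.png

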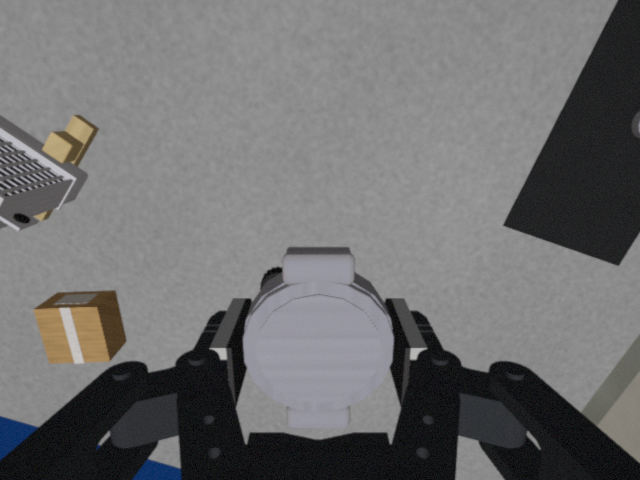

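The cap is held level in the fingers, at pixel centre (320,335), with its ears at (319,265) and (318,415) along tool x. Next is its offset in the hand, then the move above the neck.

Run:
```python
from h import *
z=np.load('wrist4.npz');p,d=z['p'],z['d'];i=dict(r.camera_info('wrist'));C=cloud('wrist',d,i)
o=r.observe();R=Ro.from_quat(o['ee_rot'],scalar_first=True).as_matrix();T=(C-o['position'])@R
g=(p.min(2)>100)&(d>0)&(d<260)&(T[...,2]<-2)
for a in(-8,-4,0,4,8):
    q=T[g&(abs(T[...,1]-a)<1.5)&(abs(T[...,0])<45)];print(a,q[:,0].min(),q[:,0].max(),q[q[:,0].argmin(),2],q[q[:,0].argmax(),2],np.median(q[:,2]))
for a in(-15,0,15):
    q=T[g&(abs(T[...,0]-a)<1.5)&(abs(T[...,1])<45)];print('y',a,q[:,1].min(),q[:,1].max())
```

```text
-8 -34.657333322769816 36.08128782927289 -12.23376183889275 -13.546253004025289 -14.524037558999296
-4 -34.81723814211098 36.030195307922384 -12.06034621686937 -13.397432940030125 -14.572315577665407
0 -34.612275238748005 35.98868376449144 -12.271572457045199 -13.267610498497765 -14.594849603088822
4 -34.690531678098935 36.01862345089843 -12.182826249926451 -12.395065031756548 -14.482737427289466
8 -35.15589908848493 35.936620009426456 -11.691002957443267 -14.039596884759385 -14.391998621168197
y -15 -22.064832606528082 22.617009478015227
y 0 -25.99779519223538 26.67819700882909
y 15 -39.52243392960365 31.24166574468293
```

Emit:
apply_moves --commands '[[[0.03,-0.308,-0.02,0.003,0.004,0.66,255],[0.03,-0.308,-0.02,0.003,0.004,0.66,255],[0.03,-0.308,-0.02,0.003,0.004,0.66,255],[0.03,-0.308,-0.02,0.003,0.004,0.66,255],[0.03,-0.308,-0.02,0.003,0.004,0.66,255],[0.03,-0.308,-0.02,0.003,0.004,0.66,255],[0.03,-0.308,-0.02,0.003,0.004,0.66,255],[0.03,-0.308,-0.02,0.003,0.004,0.66,255],[0.03,-0.308,-0.02,0.003,0.004,0.66,255],[0.03,-0.308,0.02,0.003,0.004,0.66,255],[0.03,-0.308,0.055,0.003,0.004,0.66,255],[0.03,-0.308,0.055,0.003,0.004,0.66,255],[0.03,-0.308,0.055,0.003,0.004,0.66,255],[0.03,-0.308,0.055,0.003,0.004,0.66,255],[0.03,-0.308,0.055,0.003,0.004,0.66,255],[0.03,-0.308,0.055,0.003,0.004,0.66,255]]]'

```text
clock: 13.58
position: [555.1, 27.8, 261.3]
ee_rot: [0.0, 0.139, 0.99, -0.0]
wrist_force: [-0.0, -0.1, -0.5]
gripper_width: 52.6
finger_force: 63.7
```

```bash
python3 -c "
from h import *
print(r.observe()['qpos']);plan(554.8,26.9,218,74)"
```

```text
[-0.262  0.385  0.183  1.734 -0.079  1.028  1.241]
pos [555.104  27.797 261.253] psi 74.03841431547828 shift m [ 0.    -0.001  0.043] turn [-0.001  0.001  0.001]
```

Emit:
apply_moves --commands '[[[0,-0.001,0.015,0,0,0,255],[0,-0.001,0.025,0,0,0,255],[0,-0.001,0.032,0,0,0,255],[0,-0.001,0.037,0,0,0,255],[0,-0.001,0.04,0,0,0,255],[0,-0.001,0.043,0,0,0,255],[0,-0.001,0.043,0,0,0,255],[0,-0.001,0.043,0,0,0,255]]]'

```text
clock: 14.25
position: [554.1, 26.6, 216.8]
ee_rot: [-0.001, 0.139, 0.99, -0.001]
wrist_force: [-0.0, 0.7, -0.6]
gripper_width: 52.5
finger_force: 63.7
```

```bash
python3 -c "
from h import *
o=r.observe();print(o['wrist_force'],o['ft_torque']);plan(554.8,26.9,210,74)"
```

```text
[-0.042  0.746 -0.57 ] [ 0.101 -0.159  0.013]
pos [554.084  26.603 216.823] psi 74.02309359609734 shift m [-0.001  0.001  0.007] turn [-0.001 -0.001  0.   ]
```

Emit:
apply_moves --commands '[[[0,0,0.002,0,0,0,255],[0,0,0.004,0,0,0,255],[0,0,0.006,0,0,0,255],[0,0,0.007,0,0,0,255],[0,0,0.007,0,0,0,255],[0,0,0.007,0,0,0,255]]]'

```text
clock: 14.75
position: [554.3, 26.5, 211.0]
ee_rot: [-0.0, 0.139, 0.99, -0.0]
wrist_force: [-4.1, 0.5, 13.2]
gripper_width: 52.3
finger_force: 65.0
```

```bash
python3 -c "
from h import *
o=r.observe();print(o['wrist_force'],o['ft_torque']);plan(554.8,26.9,210,74)"
```

```text
[-4.117  0.507 13.24 ] [0.076 0.811 0.032]
pos [554.253  26.51  211.007] psi 74.01427333058682 shift m [-0.     0.001  0.001] turn [-0.001 -0.     0.   ]
```

Emit:
apply_moves --commands '[[[0.0005,0,0.0012,0,0,0,255],[0.0005,0,0.0012,0,0,0.05,255],[0.0005,0,0.0012,0,0,0.12,255],[0.0005,0,0.0012,0,0,0.2,255],[0.0005,0,0.0012,0,0,0.28,255],[0.0005,0,0.0012,0,0,0.36,255],[0.0005,0,0.0012,0,0,0.44,255],[0.0005,0,0.0012,0,0,0.52,255],[0.0005,0,0.0012,0,0,0.6,255],[0.0005,0,0.0012,0,0,0.6,255]]]'

```text
clock: 15.58
position: [555.1, 26.9, 210.4]
ee_rot: [0.001, 0.428, 0.904, 0.0]
wrist_force: [0.6, 0.6, 14.9]
gripper_width: 52.5
finger_force: 65.1
```

```bash
python3 -c "
from h import *
o=r.observe();print(o['wrist_force'],o['ft_torque']);plan(554.8,26.9,210,74-82)"
```

```text
[ 0.615  0.643 14.871] [ 0.219  0.058 -0.054]
pos [555.098  26.945 210.359] psi 39.36679011927344 shift m [ 0. -0.  0.] turn [0.003 0.001 0.827]
```

Emit:
apply_moves --commands '[[[0,0,0,0,0,0.08,255],[0,0,0,0,0,0.16,255],[0,0,0,0,0,0.24,255],[0,0,0,0,0,0.32,255],[0,0,0,0,0,0.4,255],[0,0,0,0,0,0.48,255],[0,0,0,0,0,0.56,255],[0,0,0,0,0,0.64,255],[0,0,0,0,0,0.72,255],[0,0,0,0,0,0.79,255],[0,0,0,0,0,0.84,255],[0,0,0,0,0,0.86,255],[0,0,0,0,0,0.86,255]]]'

```text
clock: 16.67
position: [555.2, 27.3, 210.3]
ee_rot: [0.001, 0.764, 0.645, 0.001]
wrist_force: [-0.1, 1.4, 14.3]
gripper_width: 52.3
finger_force: 65.1
```

```bash
python3 -c "
from h import *
o=r.observe();print(o['wrist_force'],o['ft_torque']);plan(554.8,26.9,210,74-83)"
```

```text
[-0.117  1.415 14.267] [ 0.407 -0.046  0.086]
pos [555.227  27.327 210.313] psi -9.653948858820208 shift m [-0.001 -0.     0.   ] turn [ 0.003 -0.001 -0.011]
```

Emit:
apply_moves --commands '[[[0,0,-0.001,0,0,0.02,255],[0,0,-0.002,0,0,0.03,255],[0,0,-0.003,0,0,0.03,255],[0,0,-0.004,0,0,0.03,255],[0,0,-0.004,0,0,0.03,255],[0,0,-0.004,0,0,0.03,255]]]'

```text
clock: 17.17
position: [555.1, 27.4, 213.4]
ee_rot: [0.001, 0.773, 0.634, 0.001]
wrist_force: [4.0, 3.4, 6.7]
gripper_width: 52.5
finger_force: 64.3
```

```bash
python3 -c "
from h import *
o=r.observe();print(o['wrist_force'],o['ft_torque']);plan(554.8,26.9,210,74-83)"
```

```text
[3.956 3.446 6.665] [ 0.586 -0.931  0.316]
pos [555.126  27.353 213.427] psi -11.25866765565111 shift m [-0.001 -0.     0.003] turn [ 0.002  0.    -0.039]
```

Emit:
apply_moves --commands '[[[0,0,-0.001,0,0,0,255],[0,0,-0.002,0,0,0,255],[0,0,-0.002,0,0,0,255],[0,0,-0.002,0,0,0,255]]]'

```text
clock: 17.5
position: [555.0, 27.4, 214.6]
ee_rot: [0.001, 0.773, 0.634, 0.0]
wrist_force: [6.8, 2.4, -2.4]
gripper_width: 52.4
finger_force: 66.0
```

```bash
python3 -c "
from h import *
o=r.observe();print(o['wrist_force'],o['ft_torque']);plan(554.8,26.9,210,74-83)"
```

```text
[ 6.774  2.416 -2.421] [ 0.384 -1.607  0.37 ]
pos [555.029  27.369 214.65 ] psi -11.260290848829126 shift m [-0.001 -0.     0.005] turn [ 0.001  0.001 -0.039]
```

The tool reads −2.4 N with the cap at its locked height, where an unlocked spring would still push up, so the lugs have caught under the flange. Releasing and retreating.

Emit:
apply_moves --commands '[[[0,0,0.001,0,0,0,255],[0,0,0.001,0,0,0,60],[0,0,0.001,0,0,0,0],[0,0,0.001,0,0,0,0],[0,0,0.001,0,0,0,0],[0,0,0.001,0,0,0,0],[0,0,0.001,0,0,0,0],[0,0,-0.01,0,0,0,0],[0,0,-0.03,0,0,0,0],[0,0,-0.06,0,0,0,0],[0,0,-0.1,0,0,0,0],[0,0,-0.125,0,0,0,0],[0,0,-0.125,0,0,0,0],[0,0,-0.125,0,0,0,0]]]'

```text
clock: 18.67
position: [554.2, 26.6, 341.5]
ee_rot: [0.001, 0.774, 0.634, 0.0]
wrist_force: [-0.4, -0.4, -0.4]
gripper_width: 85.4
finger_force: 0.0
```

Run:
```python
from h import *
i=r.camera_info('wrist');p,d=r.get_image('wrist');C=cloud('wrist',d,i)
m=(d>0)&(C[...,2]>203)&(C[...,2]<245)&(np.hypot(C[...,0]-554,C[...,1]-27)<50)
q=C[m];c,ra=cv2.minEnclosingCircle(q[:,:2].astype(np.float32));rel=q[:,:2]-c;e=rel[np.hypot(*rel.T)>30];a=np.arctan2(e[:,1],e[:,0])
print(c,ra,np.percentile(q[:,2],[2,50,98]),'ear deg',np.rad2deg(np.angle(np.exp(2j*a).mean())/2))
t=C[m&(np.hypot(C[...,0]-c[0],C[...,1]-c[1])<20)];A=np.c_[t[:,:2]-c,np.ones(len(t))];print('top plane',np.linalg.lstsq(A,t[:,2],rcond=None)[0])
cv2.imwrite('pics/w5.png',p[...,::-1])
ps,ds=r.get_image('scene');cv2.imwrite('pics/sc5.png',cv2.resize(ps[160:400,110:430],None,fx=2.5,fy=2.5)[...,::-1]);C=cloud('scene',ds)
m=(ds>0)&(C[...,2]>7)&(C[...,2]<40)&(abs(C[...,0]-514)<75)&(abs(C[...,1]+252)<45);q=C[m];print('in bin',len(q),np.median(q,0),np.ptp(q,axis=0),np.median(ps[m],0))
```

```text
(553.5944213867188, 26.536148071289062) 36.753456115722656 [223.06  228.873 230.923] ear deg 79.75518214398149
top plane [ -0.004  -0.001 229.784]
in bin 264 [ 513.437 -245.116   15.472] [100.153  37.118  26.428] [16. 17. 18.]
```

View pics/w5.png

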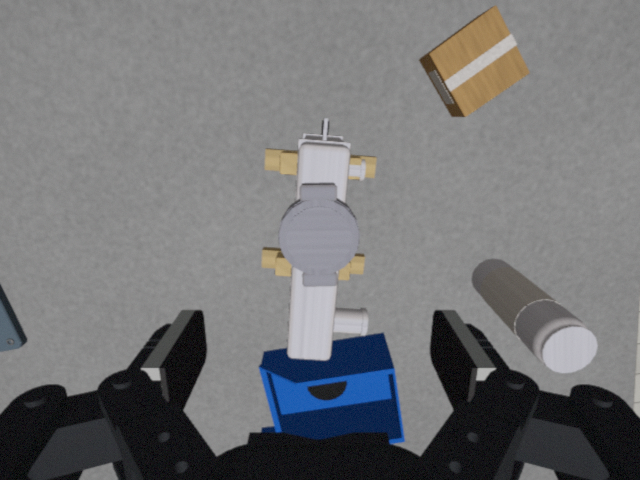

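View pics/sc5.png

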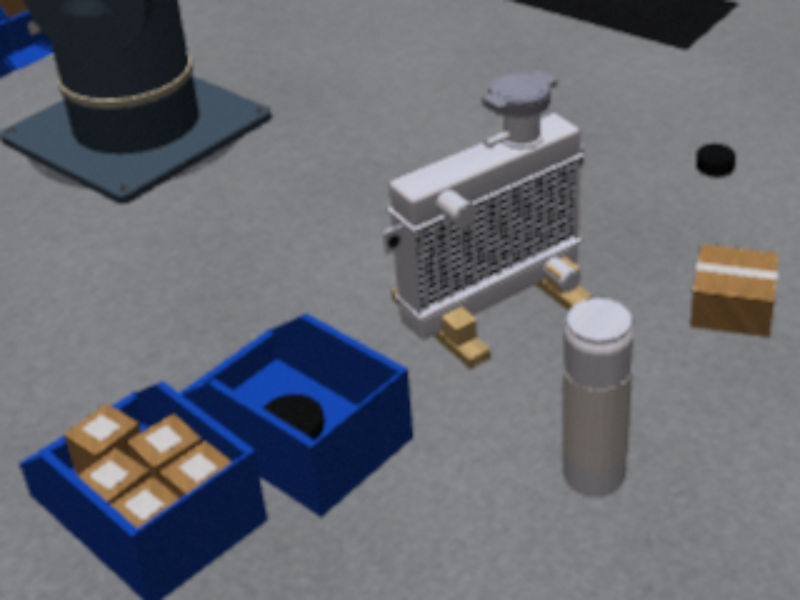

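The wrist view shows the cap level on the neck at (319,235), with its ears along the radiator at (319,190) and (319,278). Its top is at z 229.8, against 229.5 expected when locked. The scene view shows the cover in the empty bin at (295,412). Handing in.

```bash
python3 -c "
from station import r
print(r.sign_off())"
```

```text
the job is handed in; nothing more can be done
None
```

The transit cover is in the empty blue bin and the pressure cap is fitted, with the final images and the pull test showing it turned to the stop and locked; the job was handed in at about 19 s.

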